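# Roll the brass bar onto the red line

### The job

Roll the brass bar across the black mat with your fingertips on top of it until it lies along the red line, ready to be measured, and leave it there at rest. Only push it so that it rolls over and over: do not pinch it, pick it up or drag it, and do not disturb the steel bar or the jar, spool and loupe standing beside the mat.

Things in the scene. Friction and masses are not known exactly. Their poses are not given: they have to be found in the camera images.
- brass_bar: yellow brass round bar, 18 mm diameter, 80 mm long, 0.14 to 0.28 kg, lying on the mat near parallel to the red line, 50 to 75 mm to one side of it. Origin at its centre on the axis; x along the bar, y and z turn with it as it rolls. Friction about 0.5; it rolls easily, stops within mm when let go slowly. A fingertip pressed on its top and moved sideways 2 d rolls it by d
- steel_bar: grey steel round bar of the same size (18 mm diameter, 80 mm long), lying on the mat on the other side of the red line; to be left alone. Origin at its centre, x axis along it
- mat: black rubber mat, 106 x 200 mm, 3 mm thick, fixed on the bench top (z = 0). Origin at the centre of its underside, z up; its x axis runs along its short side and the red line (pointing ahead and to the right of the robot), its y axis along its long side, away from the robot and across the line: the bars roll along y. Grey ticks every 10 mm along both long sides
- line (a point): the middle of the red line, on the mat's upper face (3 mm above the bench top). The line is 4 mm wide and 106 mm long, runs along the mat's x axis and is flat: nothing stops a bar there.
- flux_jar: glass jar with a black lid, 49 mm across, 46 mm high, standing loose on the bench to the right of the mat; bystander, to be left alone. Origin at the centre of its underside
- spool: spool of brass wire, 44 mm across, 28 mm high, standing loose on the bench to the right of the mat; bystander, to be left alone. Origin at the centre of its underside
- loupe: black eye loupe, 34 mm across, 35 mm high, standing loose on the bench to the right of the mat; bystander, to be left alone. Origin at the centre of its underside

How it is judged:
By the outcome, as a careful person would: the job done as asked, in the order asked, and still so for the second after the job is handed in, with the robot touching nothing.
It also fails if it takes over 51 s, if anything falls off the work surface, if the arm or the gripper's body presses on something with over 40 N, if the wrist force passes 120 N, or if a joint passes its speed limit or range.

### The arm

A 7-joint arm with a two-finger parallel gripper is mounted at the origin on a cart in front of the work surface, level with it; the furniture and walls round the work are solid. World frame = base frame: x ahead of the robot, y to its left, z up, the work surface at z = 0. Lengths are in m, angles in degrees, forces in N, time in s.
With the tool pointing down it reaches from about 0.425 to 0.875 m from the base axis. Payload 4.7 kg.
Tool frame: the origin (TCP) lies between the finger pads; the fingertips stand 17 mm ahead of it and the grasp point (between the pads) lies 2 mm behind it; z points along the fingers, y is the line along which they close (so a half turn about z gives the same grasp; the last joint's range is limited). The gripper opens to 87 mm and grips with 3 to 60 N. Pads are 19 mm wide; open, the fingers measure 117 mm over their backs; the gripper's body (75 mm by 190 mm) begins 51 mm behind the grasp point.
Start: joints at [-72.531, 18.392, -4.016, 83.108, 1.295, 78.541, -3.26], TCP at [0.186, 0.623, 0.24] pointing down, gripper open.
Joint ranges: [-163.93, 163.93], [-17.29, 119.83], [-79.2, 71.16], [3.27, 140.29], [-89.18, 269.18], [5.43, 117.66], [-154.24, 154.24]. Speed limits (degrees/s): [147.25, 147.25, 180, 180, 180, 180, 180].

### API

Orientations are given as [roll, pitch, yaw] about the fixed x, y, z axes, in that order (R = Rz(yaw) Ry(pitch) Rx(roll)).
In Python, from cell import env, cams gives the robot as it stands.
- The arm moves only by the shell command python3 -m pendant 'ROWS' [FORCE]. ROWS is JSON, a list of rows, each an object of numbers: "tx", "ty", "tz": the shift along the tool's x, y, z each as a share of 0.05 m, from -1 to 1; "spin": the turn about the tool's z as a share of 4 degrees, from -1 to 1; "claw": the closure, from 0 (fully open) to 1 (shut). A call has 1 to 10 rows; each row shifts and turns the commanded pose from where the row before left it, along the tool's axes as they then stand; what a row does not reach is not made up. A row lasts 1/8 s, in which the tool goes at most 62.5 mm and 10.7 degrees, less where a joint would pass 70% of its speed; a pose out of reach is approached as far as the arm can. A call with a number of a shift or a turn outside -1 to 1 is refused whole. A call with a gripper value outside its range is refused whole. The fingers move at their own pace and stop on an object; FORCE is the grip in N (left out, the last holds). Time passes only in rows, so rows that do not move let the fingers close. It gives the time, the measured TCP pose, the force, the opening and the grip force at its end, in the units of the state.
- env.get_obs(): the state, without advancing time (a new reading comes with each control period).
- cams.read_camera(name): name is "scene" or "top" or "wrist"; returns the picture (384x512x3 uint8, red, green, blue); there is no depth.
- cams.camera_info(name): a dict with "fx", "fy", "cx", "cy" (pixels), "rvec" (rotation vector, rad) and "tvec" (3), from world to camera coordinates, as OpenCV has them. Camera axes: x right, y down, z forward; pixel columns grow to the right and rows downward; lengths in m; the calibration is good to about 2 mm. A picture is of the moment at which its call begins: read the wrist's pose just before it. camera_info takes no time and is no camera call; for the wrist camera it gives the pose at the moment of the call.
- env.sign_off(): hands the job in; it is judged then, once.
The state is a dict: "time_s": time; "qpos": joint angles; "joint_velocities": joint speeds; "effort": joint torques, N m; "tool_pos": TCP position; "tool_rot": TCP orientation; "force": force on the tool from outside, world axes, zero at the start; "wrist_torque": the same for the moment, N m; "grip_width": finger opening in m; "grasp_force": force on a finger pad.
Only numpy, scipy, OpenCV 4.12 (cv2) and the standard library are available. Lean on these libraries where they do the work, as an engineer would, in place of code of your own. Each camera call takes 0.05 s, during which the arm holds its last target. There are 200 camera calls.

## Working session

There is one attempt and no reset: what is moved stays moved. The work goes in short steps, Python scripts to look and compute and a shell command to move; the robot and the scene stay as the last step left them, time stands still between calls to the robot, and variables do not carry over. Pictures are saved under pics/ and viewed, at most 10 in all, crops included, and the job is handed in when it is done.

```bash
mkdir -p pics; ls
python3 - <<'E'
from cell import env,cams
import cv2,numpy as np
o=env.get_obs();print(o)
for n in("top","scene"):
    im=cams.read_camera(n);cv2.imwrite(f"pics/{n}0.png",im[:,:,::-1]);print(n,cams.camera_info(n))
a=cv2.imread("pics/top0.png");b=cv2.imread("pics/scene0.png")
c=np.vstack([a,b]);cv2.imwrite("pics/both0.png",cv2.resize(np.hstack([a,b]),(800,300)))
E
```

```text
pics
{'time_s': 0.0, 'qpos': array([-72.52969268,  18.43993007,  -4.01479217,  83.17777896,
         1.29628239,  78.54195022,  -3.25955623]), 'joint_velocities': array([ 0.10240109, -0.07738121,  0.05001652,  0.02918097,  0.00279935,
        0.13738731,  0.01585922]), 'effort': array([ 5.57667056e-05, -4.91279769e+01, -4.03597355e-01, -3.12526274e+01,
       -6.39089313e-02,  4.35140985e-02,  1.64522830e-04]), 'tool_pos': array([0.18628138, 0.62215953, 0.23842634]), 'tool_rot': array([-1.79885659e+02,  7.45490357e-03,  1.63339512e+02]), 'force': array([-0.60361258,  0.61318491,  0.53508037]), 'wrist_torque': array([ 0.03075624,  0.00027759, -0.05000309]), 'grasp_force': 0.0, 'grip_width': 0.08701048835053203}
top {'fx': 377.46794469663143, 'fy': 377.46794469663143, 'cx': 260.18944768213186, 'cy': 195.65281165740544, 'rvec': array([ 2.16981287, -2.20547832,  0.07706653]), 'tvec': array([0.48366353, 0.4250303 , 0.88584725])}
scene {'fx': 414.23038794065417, 'fy': 414.23038794065417, 'cx': 261.15150507531524, 'cy': 191.50146605996352, 'rvec': array([ 1.27283937, -2.06336696,  1.11312736]), 'tvec': array([0.63177185, 0.13566814, 0.73171546])}
```

View pics/top0.png

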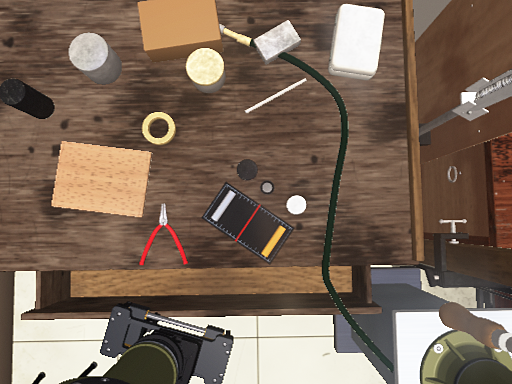

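View pics/scene0.png

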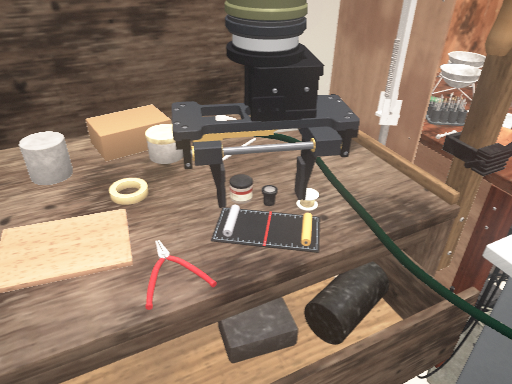

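Top view shows the mat centred near (248,223), the red line through it, steel at (223,205), brass at (273,241), and jar (247,169), loupe (267,187), spool (297,204). The scene view agrees: brass at (307,230), line at (267,229).

```bash
cat > h.py <<'E'
from cell import env,cams
import cv2,numpy as np
def grab(n,name=None):
    o=env.get_obs();i=cams.camera_info(n);im=cams.read_camera(n)
    if name: cv2.imwrite(f"pics/{name}.png",im[:,:,::-1])
    return o,i,im
def ray(i,p):
    R=cv2.Rodrigues(np.array(i["rvec"]))[0]
    p=np.atleast_2d(p).astype(float)
    d=np.c_[(p[:,0]-i["cx"])/i["fx"],(p[:,1]-i["cy"])/i["fy"],np.ones(len(p))]@R
    return -R.T@np.array(i["tvec"]),d
def plane(i,p,z):
    c,d=ray(i,p);return c+d*((z-c[2])/d[:,2])[:,None]
def proj(i,P):
    K=np.array([[i["fx"],0,i["cx"]],[0,i["fy"],i["cy"]],[0,0,1]])
    return cv2.projectPoints(np.atleast_2d(np.array(P,float)),i["rvec"],i["tvec"],K,None)[0][:,0]
def tri(i1,p1,i2,p2):
    c1,d1=ray(i1,p1);c2,d2=ray(i2,p2)
    A=np.c_[d1[0],-d2[0]];s=np.linalg.lstsq(A,c2-c1,rcond=None)[0]
    a,b=c1+s[0]*d1[0],c2+s[1]*d2[0];return (a+b)/2,np.linalg.norm(a-b)
def blob(im,kind,box=None):
    h=cv2.cvtColor(im,cv2.COLOR_RGB2HSV)
    lo,hi={"brass":((18,120,90),(32,255,255)),"red":((172,150,70),(180,255,255))}[kind]
    m=cv2.inRange(h,lo,hi)
    if kind=="red": m|=cv2.inRange(h,(0,150,70),(6,255,255))
    if box: k=np.zeros_like(m);x0,y0,x1,y1=box;k[y0:y1,x0:x1]=1;m*=k
    n,l,s,_=cv2.connectedComponentsWithStats(m);j=1+np.argmax(s[1:,4])
    mm=(l==j).astype(np.uint8);c=max(cv2.findContours(mm,0,2)[0],key=cv2.contourArea)
    r=cv2.minAreaRect(c);return r,s[j,4],c
E
python3 - <<'E'
from h import *
np.set_printoptions(precision=4,suppress=True)
B={"top":(200,180,295,265),"scene":(210,205,325,250)};I={};C={}
for n in B:
    o,i,im=grab(n);I[n]=i
    for k in("brass","red"):
        r,a,_=blob(im,k,B[n]);C[n,k]=r[0];print(n,k,r,a)
        q=cv2.boxPoints(r);print(plane(i,q,.012 if k=="brass" else .003))
        print('cen',plane(i,r[0],.012 if k=="brass" else .003))
for k in("brass","red"):print(k,tri(I["top"],C["top",k],I["scene"],C["scene",k]))
for nm,p in dict(jar=(247,169),loupe=(267,187),spool=(297,204),steel=(223,205)).items():print(nm,plane(I["top"],p,.02))
o,i,im=grab("wrist","w0");c,d=ray(i,(256,192));print('wristcam',c,d)
E
```

```text
top brass ((273.076904296875, 240.8845977783203), (6.656403064727783, 33.559364318847656), 33.6900634765625) 217
[[0.297  0.477  0.012 ]
 [0.3621 0.4316 0.012 ]
 [0.3532 0.4186 0.012 ]
 [0.2882 0.464  0.012 ]]
cen [[0.325  0.4479 0.012 ]]
top red ((247.2447052001953, 222.50775146484375), (2.2533469200134277, 43.82760238647461), 34.2868766784668) 97
[[0.3283 0.5412 0.003 ]
 [0.4141 0.4806 0.003 ]
 [0.4109 0.4762 0.003 ]
 [0.3252 0.5367 0.003 ]]
cen [[0.3695 0.5088 0.003 ]]
scene brass ((306.9000244140625, 239.30003356933594), (4.919349193572998, 9.391485214233398), 63.43495178222656) 20
[[0.3003 0.473  0.012 ]
 [0.3037 0.4526 0.012 ]
 [0.2914 0.4558 0.012 ]
 [0.2883 0.4759 0.012 ]]
cen [[0.2959 0.4644 0.012 ]]
scene red ((267.1922912597656, 228.03848266601562), (2.3533935546875, 24.71063232421875), 11.309932708740234) 62
[[0.338  0.5315 0.003 ]
 [0.3992 0.4886 0.003 ]
 [0.3958 0.4851 0.003 ]
 [0.335  0.5283 0.003 ]]
cen [[0.3658 0.5092 0.003 ]]
brass (array([ 0.3229,  0.4458, -0.0158]), np.float64(0.0025870583756531897))
red (array([0.3691, 0.5082, 0.0003]), np.float64(0.001506144901320138))
jar [[0.4965 0.507  0.02  ]]
loupe [[0.4528 0.4602 0.02  ]]
spool [[0.4113 0.3899 0.02  ]]
steel [[0.4117 0.565  0.02  ]]
wristcam [0.1091 0.6457 0.3846] [[ 0.2789 -0.0829 -0.9567]]
```

View pics/w0.png

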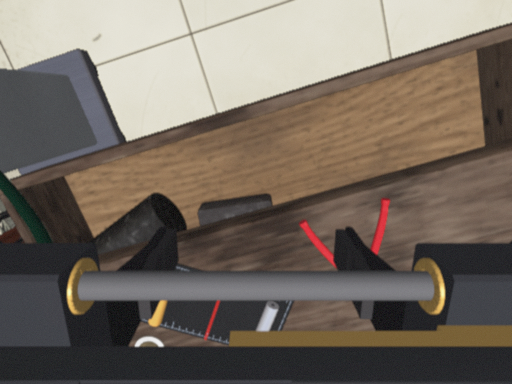

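```bash
python3 -m pendant '[{"tx":-0.9,"ty":-0.03,"claw":0.6},{"tx":-0.9,"ty":-0.03,"claw":0.6},{"tx":-0.9,"ty":-0.03,"claw":0.6},{"tx":-0.9,"ty":-0.03,"claw":0.6},{"tx":-0.9,"ty":-0.03,"claw":0.6},{"spin":-1,"claw":0.6},{"spin":-1,"claw":0.6},{"spin":-1,"claw":0.6},{"spin":-1,"claw":0.6},{"spin":-1,"claw":0.6}]' && python3 -m pendant '[{"spin":-1,"claw":0.6},{"spin":-1,"claw":0.6},{"spin":-1,"claw":0.6},{"spin":-1,"claw":0.6},{"spin":-1,"claw":0.6},{"spin":-1,"claw":0.6},{"spin":-1,"claw":0.6},{"spin":-1,"claw":0.6},{"spin":-1,"claw":0.6},{"spin":-1,"claw":0.6}]' && python3 -m pendant '[{"spin":-1,"claw":0.6},{"spin":-1,"claw":0.6},{"spin":-0.9,"claw":0.6},{"claw":0.6}]'; python3 -c "
from h import *
grab('wrist','w1')"
```

```text
invalid input at $[0]: expected keys tx, ty, tz, spin, claw
```

View pics/w1.png

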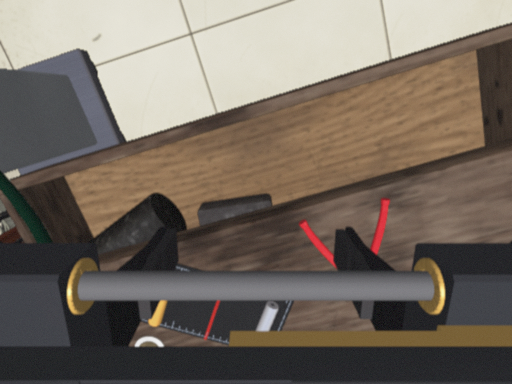

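The picture is the same as before, because the call was refused: every row needs all five keys.

```bash
python3 -m pendant '[{"tx":-0.9,"ty":-0.03,"tz":0,"spin":0,"claw":0.6},{"tx":-0.9,"ty":-0.03,"tz":0,"spin":0,"claw":0.6},{"tx":-0.9,"ty":-0.03,"tz":0,"spin":0,"claw":0.6},{"tx":-0.9,"ty":-0.03,"tz":0,"spin":0,"claw":0.6},{"tx":-0.9,"ty":-0.03,"tz":0,"spin":0,"claw":0.6},{"tx":0,"ty":0,"tz":0,"spin":-1,"claw":0.6},{"tx":0,"ty":0,"tz":0,"spin":-1,"claw":0.6},{"tx":0,"ty":0,"tz":0,"spin":-1,"claw":0.6},{"tx":0,"ty":0,"tz":0,"spin":-1,"claw":0.6},{"tx":0,"ty":0,"tz":0,"spin":-1,"claw":0.6}]' && python3 -m pendant '[{"tx":0,"ty":0,"tz":0,"spin":-1,"claw":0.6},{"tx":0,"ty":0,"tz":0,"spin":-1,"claw":0.6},{"tx":0,"ty":0,"tz":0,"spin":-1,"claw":0.6},{"tx":0,"ty":0,"tz":0,"spin":-1,"claw":0.6},{"tx":0,"ty":0,"tz":0,"spin":-1,"claw":0.6},{"tx":0,"ty":0,"tz":0,"spin":-1,"claw":0.6},{"tx":0,"ty":0,"tz":0,"spin":-1,"claw":0.6},{"tx":0,"ty":0,"tz":0,"spin":-1,"claw":0.6},{"tx":0,"ty":0,"tz":0,"spin":-1,"claw":0.6},{"tx":0,"ty":0,"tz":0,"spin":-1,"claw":0.6}]' && python3 -m pendant '[{"tx":0,"ty":0,"tz":0,"spin":-1,"claw":0.6},{"tx":0,"ty":0,"tz":0,"spin":-1,"claw":0.6},{"tx":0,"ty":0,"tz":0,"spin":-0.9,"claw":0.6},{"tx":0,"ty":0,"tz":0,"spin":0,"claw":0.6}]'; python3 -c "
from h import *
grab('wrist','w2')"
```

```text
time_s: 1.55
tool_pos: [0.3998, 0.551, 0.2394]
tool_rot: [-180.0, -0.0, -176.5]
force: [0.4, -0.0, -0.0]
grip_width: 0.0346
grasp_force: 0.0
time_s: 2.8
tool_pos: [0.3998, 0.551, 0.2394]
tool_rot: [-180.0, -0.0, -136.5]
force: [-0.2, 0.1, -0.1]
grip_width: 0.0346
grasp_force: 0.0
time_s: 3.3
tool_pos: [0.3998, 0.551, 0.2395]
tool_rot: [180.0, -0.0, -125.1]
force: [-0.2, 0.0, -0.5]
grip_width: 0.035
grasp_force: 0.0
```

View pics/w2.png

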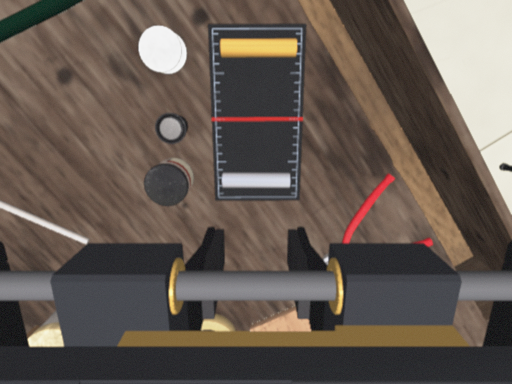

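Clear view: brass at (259,47), red line at (258,119), steel at (256,180), spool (162,49), loupe (171,128), jar (167,183).

```bash
cat >> h.py <<'E'
np.set_printoptions(precision=4,suppress=True)
def meas(show=True,name=None,box=(195,5,320,215)):
    o,i,im=grab("wrist",name);out={}
    for k,z in(("red",.003),("brass",.012)):
        r,a,c=blob(im,k,box);q=cv2.boxPoints(r)
        if np.linalg.norm(q[0]-q[1])<np.linalg.norm(q[1]-q[2]): e=[(q[0]+q[1])/2,(q[2]+q[3])/2]
        else: e=[(q[1]+q[2])/2,(q[3]+q[0])/2]
        e=sorted(e,key=lambda t:t[0],reverse=True)
        P=plane(i,e,z);out[k]=dict(px=r[0],P=P,mid=P.mean(0),dir=(P[1]-P[0])/np.linalg.norm(P[1]-P[0]),L=np.linalg.norm(P[1]-P[0]))
    L,B=out["red"],out["brass"];u=L["dir"];v=np.array([-u[1],u[0],0])
    d=B["mid"]-L["mid"];t=o["tool_pos"]-L["mid"]
    ang=lambda a:np.degrees(np.arctan2(a[1],a[0]))
    print("line mid",L["mid"],"ang",ang(u),"L",L["L"]," brass mid",B["mid"],"ang rel",ang(B["dir"])-ang(u),"L",B["L"])
    print("brass rel line: x %.4f y %.4f   tool: x %.4f y %.4f z %.4f"%(d@u,d@v,t@u,t@v,o["tool_pos"][2]),"yaw",o["tool_rot"][2],"t",o["time_s"])
    return i,out
E
python3 - <<'E'
from h import *
import pickle
i,o=meas();pickle.dump((i,o),open("a.pkl","wb"))
print(o["red"]["px"],o["brass"]["px"])
E
python3 -m pendant '[{"tx":0.6,"ty":0,"tz":0,"spin":0,"claw":0.6},{"tx":0.4,"ty":0,"tz":0.6,"spin":0,"claw":0.6},{"tx":0,"ty":0,"tz":0,"spin":0,"claw":0.6},{"tx":0,"ty":0,"tz":0,"spin":0,"claw":0.6}]'
python3 - <<'E'
from h import *
import pickle
j,p=meas();i,o=pickle.load(open("a.pkl","rb"))
for k in("red","brass"):print(k,p[k]["px"],tri(i,o[k]["px"],j,p[k]["px"]))
E
```

```text
line mid [0.37   0.5078 0.003 ] ang -35.16899107638396 L 0.09877065799609036  brass mid [0.3228 0.4484 0.012 ] ang rel 0.00808638489282032 L 0.08213966341585101
brass rel line: x -0.0044 y -0.0758   tool: x -0.0005 y 0.0525 z 0.2395 yaw -125.13350734461038 t 3.35
(254.5, 119.0) (258.5, 47.0)
time_s: 3.9
tool_pos: [0.3717, 0.5111, 0.2107]
tool_rot: [180.0, 0.1, -125.1]
force: [-0.2, 0.5, 0.8]
grip_width: 0.0347
grasp_force: 0.0
line mid [0.3682 0.509  0.003 ] ang -35.12566902042079 L 0.09296593798671826  brass mid [0.3233 0.4487 0.012 ] ang rel 0.008166977230843031 L 0.08301818345353697
brass rel line: x -0.0019 y -0.0751   tool: x 0.0018 y 0.0037 z 0.2107 yaw -125.0854476564644 t 3.9
red (256.5, 164.99998474121094) (array([0.369 , 0.5084, 0.0035]), np.float64(0.0021901648920130677))
brass (258.5, 95.0) (array([0.3233, 0.4488, 0.0165]), np.float64(0.0002816982657192216))
```

```bash
python3 -m pendant '[{"tx":0.57,"ty":0.07,"tz":0.3,"spin":0,"claw":0.6},{"tx":0.57,"ty":0,"tz":0.5,"spin":0,"claw":0.6},{"tx":0.57,"ty":0,"tz":0.8,"spin":0,"claw":0.6},{"tx":0,"ty":0,"tz":0.9,"spin":0,"claw":0.6},{"tx":0,"ty":0,"tz":0.6,"spin":0,"claw":0.6},{"tx":0,"ty":0,"tz":0.1,"spin":0,"claw":0.6},{"tx":0,"ty":0,"tz":0,"spin":0,"claw":0.6}]'
python3 -c "
from h import *
grab('wrist','w3');print(env.get_obs()['force'])"
```

```text
time_s: 4.82
tool_pos: [0.3199, 0.4435, 0.0508]
tool_rot: [180.0, 0.1, -125.1]
force: [-0.1, 0.0, 0.6]
grip_width: 0.035
grasp_force: 0.0
[0.0153 0.4103 0.5528]
```

View pics/w3.png

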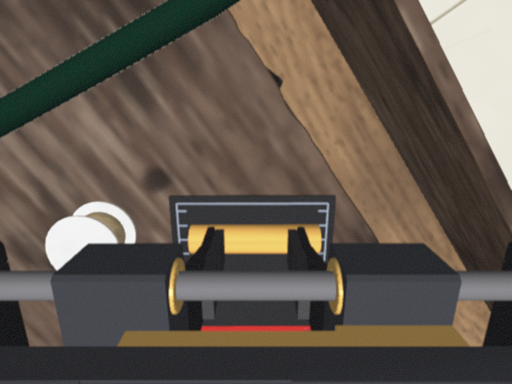

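The brass bar at (256,239) lies under and between the fingers (208 and 302), centred along its length.

```bash
python3 -m pendant '[{"tx":0.04,"ty":0,"tz":0.12,"spin":0,"claw":0.6},{"tx":0,"ty":0,"tz":0.1,"spin":0,"claw":0.6},{"tx":0,"ty":0,"tz":0,"spin":0,"claw":0.6}]'
python3 -m pendant '[{"tx":0,"ty":0,"tz":0.02,"spin":0,"claw":0.6},{"tx":0,"ty":0,"tz":0,"spin":0,"claw":0.6}]'
python3 -m pendant '[{"tx":0,"ty":0,"tz":0.02,"spin":0,"claw":0.6},{"tx":0,"ty":0,"tz":0,"spin":0,"claw":0.6}]'
```

```text
time_s: 5.25
tool_pos: [0.3179, 0.4404, 0.0385]
tool_rot: [-180.0, -0.0, -125.1]
force: [0.0, 0.4, 0.3]
grip_width: 0.035
grasp_force: 0.0
time_s: 5.5
tool_pos: [0.3184, 0.441, 0.0382]
tool_rot: [-180.0, 0.1, -125.1]
force: [1.5, 0.2, 3.3]
grip_width: 0.0346
grasp_force: 1.7
time_s: 5.75
tool_pos: [0.3188, 0.4417, 0.038]
tool_rot: [-180.0, 0.2, -125.1]
force: [0.0, -0.9, 7.9]
grip_width: 0.0346
grasp_force: 3.9
```

```bash
python3 -m pendant '[{"tx":-0.04,"ty":0,"tz":0,"spin":0,"claw":0.6},{"tx":-0.08,"ty":0,"tz":0,"spin":0,"claw":0.6},{"tx":-0.08,"ty":0,"tz":0,"spin":0,"claw":0.6},{"tx":-0.08,"ty":0,"tz":0,"spin":0,"claw":0.6},{"tx":-0.08,"ty":0,"tz":0,"spin":0,"claw":0.6},{"tx":-0.08,"ty":0,"tz":0,"spin":0,"claw":0.6},{"tx":-0.06,"ty":0,"tz":0,"spin":0,"claw":0.6},{"tx":-0.02,"ty":0,"tz":0,"spin":0,"claw":0.6},{"tx":0,"ty":0,"tz":0,"spin":0,"claw":0.6}]'
python3 -m pendant '[{"tx":0,"ty":0,"tz":-0.08,"spin":0,"claw":0.6},{"tx":0,"ty":0,"tz":-0.1,"spin":0,"claw":0.6},{"tx":0,"ty":0,"tz":0,"spin":0,"claw":0.6}]'
python3 - <<'E'
from h import *
o,i,im=grab("wrist","w4")
r,a,c=blob(im,"brass",(230,180,280,285));print(r)
print(proj(i,[[.323,.4487,.012],[.3305,.4594,.012]]), plane(i,r[0],.012))
E
```

```text
time_s: 6.88
tool_pos: [0.3338, 0.4632, 0.0382]
tool_rot: [180.0, 0.2, -125.1]
force: [0.6, 0.3, 7.7]
grip_width: 0.0347
grasp_force: 3.8
time_s: 7.25
tool_pos: [0.3329, 0.4618, 0.0457]
tool_rot: [-180.0, 0.0, -125.1]
force: [0.7, 0.9, 0.4]
grip_width: 0.0347
grasp_force: 0.0
((254.5, 229.0), (30.0, 49.0), 90.0)
[[255.5423 206.7877]
 [255.5672 227.2117]] [[0.3317 0.46   0.012 ]]
```

View pics/w4.png

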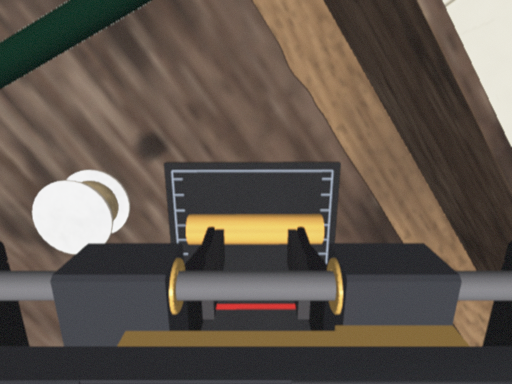

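The bar (256,229) rolled straight by about 13–14 mm and is still parallel to the line. Next strokes of the same kind.

```bash
python3 -m pendant '[{"tx":0.18,"ty":0,"tz":0,"spin":0,"claw":0.6},{"tx":0,"ty":0,"tz":0.1,"spin":0,"claw":0.6},{"tx":0,"ty":0,"tz":0.08,"spin":0,"claw":0.6},{"tx":0,"ty":0,"tz":0,"spin":0,"claw":0.6}]'
python3 -m pendant '[{"tx":-0.05,"ty":0,"tz":0,"spin":0,"claw":0.6},{"tx":-0.09,"ty":0,"tz":0,"spin":0,"claw":0.6},{"tx":-0.09,"ty":0,"tz":0,"spin":0,"claw":0.6},{"tx":-0.09,"ty":0,"tz":0,"spin":0,"claw":0.6},{"tx":-0.09,"ty":0,"tz":0,"spin":0,"claw":0.6},{"tx":-0.09,"ty":0,"tz":0,"spin":0,"claw":0.6},{"tx":-0.05,"ty":0,"tz":0,"spin":0,"claw":0.6},{"tx":-0.01,"ty":0,"tz":0,"spin":0,"claw":0.6},{"tx":0,"ty":0,"tz":0,"spin":0,"claw":0.6},{"tx":0,"ty":0,"tz":-0.08,"spin":0,"claw":0.6}]'
python3 -m pendant '[{"tx":0,"ty":0,"tz":-0.1,"spin":0,"claw":0.6},{"tx":0,"ty":0,"tz":0,"spin":0,"claw":0.6}]'
cat >> h.py <<'E'
def near(name=None,r0=185,show=True):
    o,i,im=grab("wrist",name);Lm=np.array([.369,.5084,.003]);a=np.radians(-35.15);u=np.array([np.cos(a),np.sin(a),0]);v=np.array([-u[1],u[0],0])
    for k,z in(("brass",.012),("red",.003)):
        try:
            r,s,c=blob(im,k,(228,100,284,340));c=c[:,0];y0,y1=c[:,1].min(),c[:,1].max()
            P=plane(i,[[256,y0],[256,y1],[256,(y0+y1)/2]],z);print(k,"rows",y0,y1,"y edges/mid",(P-Lm)@v)
        except Exception as e: print(k,e)
    t=o["tool_pos"]-Lm;print("tool x %.4f y %.4f z %.4f"%(t@u,t@v,o["tool_pos"][2]),"t",o["time_s"])
E
python3 -c "
from h import *
near('w5')"
```

```text
time_s: 7.8
tool_pos: [0.3289, 0.4561, 0.0381]
tool_rot: [-180.0, 0.2, -125.1]
force: [0.4, 0.0, 7.5]
grip_width: 0.035
grasp_force: 3.7
time_s: 9.05
tool_pos: [0.3438, 0.4775, 0.0406]
tool_rot: [180.0, 0.0, -125.1]
force: [-1.0, 0.0, -1.1]
grip_width: 0.0352
grasp_force: 0.0
time_s: 9.3
tool_pos: [0.3439, 0.4774, 0.0457]
tool_rot: [-180.0, 0.0, -125.1]
force: [-0.3, -0.3, -0.7]
grip_width: 0.0348
grasp_force: 0.0
brass rows 208 238 y edges/mid [-0.0555 -0.036  -0.0459]
red attempt to get argmax of an empty sequence
tool x -0.0027 y -0.0398 z 0.0457 t 9.3
```

```bash
for k in 1; do
python3 -m pendant '[{"tx":0.26,"ty":0,"tz":0,"spin":0,"claw":0.6},{"tx":0,"ty":0,"tz":0.1,"spin":0,"claw":0.6},{"tx":0,"ty":0,"tz":0.08,"spin":0,"claw":0.6},{"tx":0,"ty":0,"tz":0,"spin":0,"claw":0.6}]'
python3 -m pendant '[{"tx":-0.05,"ty":0,"tz":0,"spin":0,"claw":0.6},{"tx":-0.09,"ty":0,"tz":0,"spin":0,"claw":0.6},{"tx":-0.09,"ty":0,"tz":0,"spin":0,"claw":0.6},{"tx":-0.09,"ty":0,"tz":0,"spin":0,"claw":0.6},{"tx":-0.09,"ty":0,"tz":0,"spin":0,"claw":0.6},{"tx":-0.09,"ty":0,"tz":0,"spin":0,"claw":0.6},{"tx":-0.05,"ty":0,"tz":0,"spin":0,"claw":0.6},{"tx":-0.01,"ty":0,"tz":0,"spin":0,"claw":0.6},{"tx":0,"ty":0,"tz":0,"spin":0,"claw":0.6},{"tx":0,"ty":0,"tz":-0.08,"spin":0,"claw":0.6}]'
python3 -m pendant '[{"tx":0,"ty":0,"tz":-0.1,"spin":0,"claw":0.6},{"tx":0,"ty":0,"tz":0,"spin":0,"claw":0.6}]'; done
python3 -c "
from h import *
near('w6')"
```

```text
time_s: 9.85
tool_pos: [0.3375, 0.4683, 0.0381]
tool_rot: [-180.0, 0.2, -125.1]
force: [0.4, -0.4, 7.7]
grip_width: 0.0347
grasp_force: 3.5
time_s: 11.1
tool_pos: [0.3525, 0.4898, 0.0406]
tool_rot: [180.0, 0.0, -125.1]
force: [-0.3, 0.4, -0.0]
grip_width: 0.0347
grasp_force: 0.0
time_s: 11.35
tool_pos: [0.3525, 0.4897, 0.0458]
tool_rot: [-180.0, 0.0, -125.1]
force: [0.4, -0.6, 0.1]
grip_width: 0.0346
grasp_force: 0.0
brass rows 208 238 y edges/mid [-0.0404 -0.021  -0.0309]
red rows 259 264 y edges/mid [-0.0018  0.0019  0.    ]
tool x -0.0027 y -0.0248 z 0.0458 t 11.35
```

```bash
python3 -m pendant '[{"tx":0.26,"ty":0,"tz":0,"spin":0,"claw":0.6},{"tx":0,"ty":0,"tz":0.1,"spin":0,"claw":0.6},{"tx":0,"ty":0,"tz":0.08,"spin":0,"claw":0.6},{"tx":0,"ty":0,"tz":0,"spin":0,"claw":0.6}]'
python3 -m pendant '[{"tx":-0.05,"ty":0,"tz":0,"spin":0,"claw":0.6},{"tx":-0.09,"ty":0,"tz":0,"spin":0,"claw":0.6},{"tx":-0.09,"ty":0,"tz":0,"spin":0,"claw":0.6},{"tx":-0.09,"ty":0,"tz":0,"spin":0,"claw":0.6},{"tx":-0.09,"ty":0,"tz":0,"spin":0,"claw":0.6},{"tx":-0.09,"ty":0,"tz":0,"spin":0,"claw":0.6},{"tx":-0.05,"ty":0,"tz":0,"spin":0,"claw":0.6},{"tx":-0.01,"ty":0,"tz":0,"spin":0,"claw":0.6},{"tx":0,"ty":0,"tz":0,"spin":0,"claw":0.6},{"tx":0,"ty":0,"tz":-0.08,"spin":0,"claw":0.6}]'
python3 -m pendant '[{"tx":0,"ty":0,"tz":-0.1,"spin":0,"claw":0.6},{"tx":0,"ty":0,"tz":0,"spin":0,"claw":0.6}]'
python3 -c "
from h import *
near('w7')"
```

```text
time_s: 11.9
tool_pos: [0.3461, 0.4806, 0.0382]
tool_rot: [-180.0, 0.2, -125.1]
force: [0.3, 0.4, 7.0]
grip_width: 0.0351
grasp_force: 3.5
time_s: 13.15
tool_pos: [0.3611, 0.502, 0.0406]
tool_rot: [-180.0, 0.0, -125.1]
force: [-0.5, -0.3, 0.4]
grip_width: 0.0348
grasp_force: 0.0
time_s: 13.4
tool_pos: [0.3611, 0.502, 0.0458]
tool_rot: [-180.0, 0.0, -125.1]
force: [-0.4, 0.3, 0.4]
grip_width: 0.0347
grasp_force: 0.0
brass rows 208 237 y edges/mid [-0.0254 -0.0067 -0.0162]
red rows 239 244 y edges/mid [-0.0011  0.0024  0.0007]
tool x -0.0027 y -0.0098 z 0.0458 t 13.4
```

```bash
python3 -m pendant '[{"tx":0.26,"ty":0,"tz":0,"spin":0,"claw":0.6},{"tx":0,"ty":0,"tz":0.1,"spin":0,"claw":0.6},{"tx":0,"ty":0,"tz":0.08,"spin":0,"claw":0.6},{"tx":0,"ty":0,"tz":0,"spin":0,"claw":0.6}]'
python3 -m pendant '[{"tx":-0.05,"ty":0,"tz":0,"spin":0,"claw":0.6},{"tx":-0.08,"ty":0,"tz":0,"spin":0,"claw":0.6},{"tx":-0.08,"ty":0,"tz":0,"spin":0,"claw":0.6},{"tx":-0.08,"ty":0,"tz":0,"spin":0,"claw":0.6},{"tx":-0.08,"ty":0,"tz":0,"spin":0,"claw":0.6},{"tx":-0.07,"ty":0,"tz":0,"spin":0,"claw":0.6},{"tx":-0.03,"ty":0,"tz":0,"spin":0,"claw":0.6},{"tx":-0.01,"ty":0,"tz":0,"spin":0,"claw":0.6},{"tx":0,"ty":0,"tz":0,"spin":0,"claw":0.6},{"tx":0,"ty":0,"tz":-0.08,"spin":0,"claw":0.6}]'
python3 -m pendant '[{"tx":0,"ty":0,"tz":-0.1,"spin":0,"claw":0.6},{"tx":0,"ty":0,"tz":-0.8,"spin":0,"claw":0.6},{"tx":-0.6,"ty":0,"tz":-1,"spin":0,"claw":0.6},{"tx":-0.7,"ty":0,"tz":-0.3,"spin":0,"claw":0.6},{"tx":0,"ty":0,"tz":0,"spin":0,"claw":0.6},{"tx":0,"ty":0,"tz":0,"spin":0,"claw":0.6}]'
python3 -c "
from h import *
i,o=meas(name='w8',box=(170,5,340,235));print(o['brass']['px'],o['red']['px'])"
```

```text
time_s: 13.95
tool_pos: [0.3547, 0.4928, 0.0382]
tool_rot: [-180.0, 0.2, -125.1]
force: [0.7, 0.1, 6.8]
grip_width: 0.0345
grasp_force: 3.4
time_s: 15.2
tool_pos: [0.3674, 0.511, 0.0406]
tool_rot: [180.0, 0.0, -125.1]
force: [-1.1, -0.4, -0.2]
grip_width: 0.0351
grasp_force: 0.0
time_s: 15.95
tool_pos: [0.4039, 0.563, 0.1492]
tool_rot: [-180.0, -0.2, -125.1]
force: [-0.5, -0.1, -0.4]
grip_width: 0.0352
grasp_force: 0.0
line mid [0.4061 0.482  0.003 ] ang -35.09109732975943 L 0.010593335329914952  brass mid [0.3647 0.5075 0.012 ] ang rel 0.0003286805742703791 L 0.0819396371796266
brass rel line: x -0.0486 y -0.0029   tool: x -0.0483 y 0.0650 z 0.1492 yaw -125.05673397626735 t 15.95
(255.0, 109.5) (200.0, 112.5)
```

View pics/w8.png

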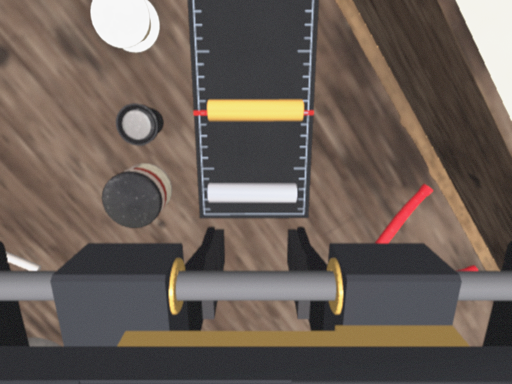

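The bar at (255,110) is parallel to the line (whose ends show at row 112.5) and about 3 mm short. Jar, loupe, spool and steel look undisturbed. One short corrective roll comes next.

```bash
python3 -m pendant '[{"tx":0.7,"ty":0,"tz":0.2,"spin":0,"claw":0.6},{"tx":0.7,"ty":0,"tz":0.8,"spin":0,"claw":0.6},{"tx":0,"ty":0,"tz":0.7,"spin":0,"claw":0.6},{"tx":0,"ty":0,"tz":0.37,"spin":0,"claw":0.6},{"tx":0,"ty":0,"tz":0,"spin":0,"claw":0.6},{"tx":0,"ty":0,"tz":0,"spin":0,"claw":0.6}]'
python3 -c "
from h import *
near()"
```

```text
time_s: 16.75
tool_pos: [0.3651, 0.5078, 0.0483]
tool_rot: [180.0, 0.1, -125.1]
force: [-0.2, -0.2, -0.5]
grip_width: 0.0348
grasp_force: 0.0
brass rows 216 245 y edges/mid [-0.0122  0.0072 -0.0026]
red attempt to get argmax of an empty sequence
tool x -0.0028 y -0.0027 z 0.0483 t 16.75
```

```bash
python3 -m pendant '[{"tx":0.02,"ty":0,"tz":0.15,"spin":0,"claw":0.6},{"tx":0,"ty":0,"tz":0.08,"spin":0,"claw":0.6},{"tx":0,"ty":0,"tz":0,"spin":0,"claw":0.6}]'
python3 -m pendant '[{"tx":-0.02,"ty":0,"tz":0,"spin":0,"claw":0.6},{"tx":-0.03,"ty":0,"tz":0,"spin":0,"claw":0.6},{"tx":-0.02,"ty":0,"tz":0,"spin":0,"claw":0.6},{"tx":-0.01,"ty":0,"tz":0,"spin":0,"claw":0.6},{"tx":0,"ty":0,"tz":0,"spin":0,"claw":0.6},{"tx":0,"ty":0,"tz":-0.08,"spin":0,"claw":0.6},{"tx":0,"ty":0,"tz":-0.1,"spin":0,"claw":0.6}]'
python3 -m pendant '[{"tx":0,"ty":0,"tz":-0.8,"spin":0,"claw":0.6},{"tx":-0.6,"ty":0,"tz":-1,"spin":0,"claw":0.6},{"tx":-0.7,"ty":0,"tz":-0.3,"spin":0,"claw":0.6},{"tx":0,"ty":0,"tz":0,"spin":0,"claw":0.6},{"tx":0,"ty":0,"tz":0,"spin":0,"claw":0.6},{"tx":0,"ty":0,"tz":0,"spin":0,"claw":0.6}]'
python3 - <<'E'
from h import *
i,o=meas(name='w9',box=(170,5,340,235));im=cv2.imread("pics/w9.png")[:,:,::-1]
for b in((185,80,206,140),(304,80,325,140)):
    try:
        r,a,c=blob(im,"red",b);P=plane(i,r[0],.003)[0];print(r[0],a,(P-o['brass']['mid'])@[.576,.8175,0])
    except Exception as e:print(e)
cv2.imwrite("pics/w9c.png",cv2.resize(im[60:230,150:350,::-1],None,fx=3,fy=3,interpolation=0))
E
```

```text
time_s: 17.18
tool_pos: [0.3653, 0.5081, 0.0382]
tool_rot: [-180.0, 0.3, -125.1]
force: [0.7, 0.1, 8.7]
grip_width: 0.0346
grasp_force: 4.3
time_s: 18.05
tool_pos: [0.366, 0.5089, 0.0444]
tool_rot: [-180.0, -0.0, -125.1]
force: [0.3, 0.7, -0.0]
grip_width: 0.035
grasp_force: 0.0
time_s: 18.8
tool_pos: [0.4027, 0.5612, 0.1483]
tool_rot: [-180.0, -0.2, -125.1]
force: [0.9, -0.4, -0.3]
grip_width: 0.0349
grasp_force: 0.0
line mid [0.3274 0.5372 0.003 ] ang -35.09159916877289 L 0.007057516824181535  brass mid [0.3663 0.5097 0.012 ] ang rel -4.591314790047818e-05 L 0.08209398994315852
brass rel line: x 0.0476 y -0.0001   tool: x 0.0478 y 0.0629 z 0.1483 yaw -125.05337058860952 t 18.8
(202.5, 115.5) 29 0.000598008406495172
(309.0, 115.0) 36 4.2813221997722287e-05
```

View pics/w9c.png

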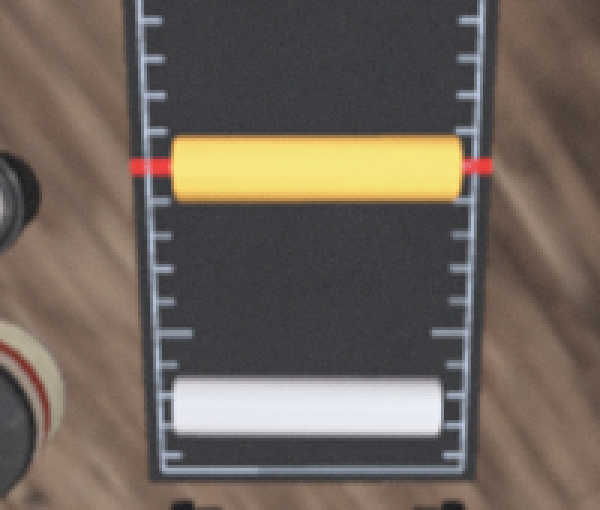

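The bar is centred on the red line to about 0.3 mm and parallel to it, and the red ends show on both sides. The tool is clear of everything.

```bash
python3 -c "
from cell import env
print(env.sign_off())"
```

```text
the job is handed in; nothing more can be done
None
```

The brass bar was rolled onto the red line by six fingertip strokes from above and handed in at rest, parallel to the line and within about 0.5 mm of it by the wrist camera; I saw no sign of the steel bar, jar, spool or loupe being touched.

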